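# Take the grain measure off its keeper hook

### The job

Unhook the grain measure from the rack: press the hook's sprung keeper back with the measure's own crossbar, keep it pressed while you lift the crossbar out past the curled tip, and never force the hook. Then set the measure down gently, upright in the middle of the clay saucer, and let go; leave everything else where it stands.

Things in the scene. Friction and masses are not known exactly. Their poses are not given: they have to be found in the camera images.
- rack: Wooden rack fixed to the table, carrying one steel keeper hook. Origin on the table top below the hook's throat; x level, from the hook's free tip end towards the post; y across; z up. Foot board x -50..120 mm, 130 wide, 18 high; post 18 x 30 mm at x 85..103, 152 high. More than 14 N on rack, hook or keeper, from whatever touches them, counts as forcing.
- throat (a point): Nominal hook point on the rack: x 0, z 160 mm, top of the level arm (8 wide in y, 10 thick). In mm from here: upturned tip x -29..-19; from its top a curl, 8 wide, runs back to x +8, underside z 12, top z 18 (highest part of the tip). Behind it the keeper; then its backstop plate x 59..65, 12 wide, top z 20.
- clamp (a point): Centre of the clamp (26 x 34 x 22 mm, top z 166 mm) on the post, rack x 94, z 155 mm. The hook was clamped here by hand: arm, tip, curl, keeper and backstop are all shifted together along rack x by an amount from -10 to +10 mm which no measured pose shows; it must be felt. It does not slip under the allowed forces.
- keeper (a joint): How far the sprung keeper is pressed towards the post (rack +x), m: 0 at rest, 0.008 at its hard stop. A steel block on the arm, 9 mm wide, z 161..173 mm, face at rack x +11 mm at rest (plus the hook's shift). Spring: 4 N at rest, 7.2 N at the stop; it returns by itself. The crossbar clears the curl once the keeper is pressed 5 to 8 mm.
- measure: Grain measure hanging on the hook, 0.15 to 0.29 kg, 159 mm tall. Origin: centre of the cup's underside; axes parallel to the rack's as it hangs, origin at rack x -4, z 65 mm. Aluminium cup 45 high, 58 wide at the foot, 64 at the rim; bridge 10 x 66 mm over the rim, z 45..51; two strips 3 thick at y +-7..10 (14 mm apart inside), 8 wide, run from it up to the grip.
- crossbar (a point): Centre of the crossbar between the strips, 99 mm above the measure's origin, 8 mm (x) by 8 mm (z). It lies on the arm under the curl. To unhook: press the keeper with it (rack +x) until clear of the curl, raise it at least 19 mm and at most 33 mm above its rest (then the bridge meets the arm from below), keep up the pressure, bring it forward (rack -x) 60 mm or more.
- grip (a point): Centre of the wooden grip block on top of the measure, 139 mm above its origin: 30 mm (x) by 22 mm (y) by 40 mm high. Take it from above across its 22 mm; 16 mm is free between it and the crossbar.
- saucer: Round shallow clay saucer, loose, 0.6 kg, 92 mm wide at the foot, 110 mm at the rim, 16 mm high. Origin: centre of its underside; inner floor 6 mm above it and about 82 mm across, a little more at the rim.
- clay_bowl: Clay bowl, 90 mm wide, 50 mm high, loose; stands beside the rack at its +y side. Origin: centre of the underside. To be left alone.
- stone_cup: Dark stone cup, 68 mm wide, 50 mm high, loose; stands between rack and saucer, nearer the robot. Origin: centre of the underside. To be left alone.
- jar: Clay jar 80 mm wide, 110 mm high, to the left. Origin: centre of the underside. To be left alone.
- beater: Wooden beater bar 22 x 240 x 20 mm lying to the left. Origin: centre of its underside. To be left alone.
- spoon: Wooden spoon lying to the right. To be left alone.
- brush: Hand brush lying to the right. To be left alone.
Things that resemble listed ones, but are neither listed nor needed, are in the scene too. Of the things that look like the saucer, the larger one is meant.

How it is judged:
By the outcome, as a careful person would: the job done as asked, in the order asked, and still so for the second after the job is handed in, with the robot touching nothing.
It also fails if it takes over 72 s, if anything falls off the work surface, if the arm or the gripper's body presses on something with over 40 N, if the wrist force passes 120 N, or if a joint passes its speed limit or range.

### The arm

A 6-joint arm with a two-finger parallel gripper is mounted at the origin on the work surface. World frame = base frame: x ahead of the robot, y to its left, z up, the work surface at z = 0. Lengths are in m, angles in rad, forces in N, time in s.
With the tool pointing down it reaches from about 0.3 to 0.85 m from the base axis. Payload 5.4 kg.
Tool frame: the origin (TCP) lies midway between the tips of the shut fingers; the grasp point (between the pads) lies 19 mm behind it; x points along the fingers, y is the direction in which the jaws open and shut, and the axes are right-handed (so a half turn about x gives the same grasp; the last joint's range is limited). The gripper opens to 85 mm and grips with 20 to 120 N. Pads are 22 mm wide; open, the fingers measure 114 mm over their backs; the gripper's body (76 mm by 85 mm) begins 54 mm behind the grasp point. The pads swing forward as they close: fully open they stand 13 mm farther back than shut.
Start: joints at [-1.328, 0.158, 1.597, -0, 1.386, -0.21], TCP at [0.252, -0.517, 0.231] pointing down, gripper open.
Joint ranges: [-2.91, 2.91], [-0.94, 2.29], [0.18, 2.7], [-1.29, 4.43], [0.17, 2.64], [-3, 3]. Speed limits (rad/s): [2.57, 2.57, 3.14, 3.14, 3.14, 3.14].

### API

Orientations are given as a rotation vector (axis times angle).
In Python, from rig import r gives the robot as it stands.
- The arm moves only by the tool send_rows, never from a script. Its argument "increments" is a list that holds one entry, the list of rows, each a list of 6 numbers: the shift along the tool's x, y, z each as a share of 0.03 m, from -1 to 1, then the turn, a rotation vector about the tool's x, y, z each as a share of 10 degrees, from -1 to 1. A call has 1 to 20 rows; each row shifts and turns the commanded pose from where the row before left it, along the tool's axes as they then stand; what a row does not reach is not made up. A row lasts 1/8 s, in which the tool goes at most 62.5 mm and 10.7 degrees, less where a joint would pass 70% of its speed; a pose out of reach is approached as far as the arm can. A call with a number of a shift or a turn outside -1 to 1 is refused whole. A call with a gripper value outside its range is refused whole. "grip" is the gripper command: -1 is fully open, 1 is shut, values between are in proportion, set as the call begins (left out, the last holds). The fingers move at their own pace and stop on an object; the grip force is fixed at half the most. Time passes only in rows, so rows that do not move let the fingers close. It gives the time, the measured TCP pose, the force and the opening at its end, in the units of the state.
- r.read_state(): the state, without advancing time (a new reading comes with each control period).
- r.capture(name): name is "scene" or "top"; returns a dict with "frame" (480x640x3 uint8, blue, green, red), "z_map" (480x640 float32, m along the optical axis (not along the pixel's ray), 0 where there is no reading), "fovy" (degrees; the focal length in pixels is half the picture's height over the tangent of half this angle, whatever the lens; pixels are square), "cx", "cy" (the principal point, pixels), "R" (3x3) and "t" (3): a world point X has camera coordinates R X + t. Camera axes: x right, y down, z forward; pixel columns grow to the right and rows downward; lengths in m; the calibration is good to about 2 mm. A picture is of the moment at which its call begins.
- r.job_done(): hands the job in, once; it reports no verdict.
The state is a dict: "clock": time; "q": joint angles; "qd": joint speeds; "joint_torque": joint torques, N m; "tool_pos": TCP position; "tcp_rot": TCP orientation; "contact_force": force on the tool from outside, world axes, zero at the start; "ft_torque": the same for the moment, N m; "grip_width": opening from 0.0 (shut) to 1.0 (fully open).
Only numpy, scipy, OpenCV 4.12 (cv2) and the standard library are available. Lean on these libraries where they do the work, as an engineer would, in place of code of your own. Each camera call takes 0.05 s, during which the arm holds its last target. There are 200 camera calls.

## Working session

There is one attempt and no reset: what is moved stays moved. The work goes in short steps, Python scripts to look and compute and a tool call to move; the robot and the scene stay as the last step left them, time stands still between calls to the robot, and variables do not carry over. Pictures are saved under pics/ and viewed, about 8 in all and at most 12, crops included, and the job is handed in when it is done.

Besides the shell and the picture viewer there is one more tool, called as name(argument=value, ...) on one line, values as JSON. send_rows: Moves the arm, as the interface text tells. Shift numbers are shares of 0.03 m and turn numbers shares of 10 degrees, none past 1 either way. Its arguments: {"type":"object","properties":{"increments":{"type":"array"},"grip":{"type":"number"}},"required":["increments"]}

```bash
mkdir -p pics; ls
cat > h.py <<'E'
import numpy as np,cv2
from rig import r
def cap(n,f=None):
    c=r.capture(n)
    if f: cv2.imwrite('pics/'+f,c['frame'])
    return c
def pts(c):
    H,W=c['z_map'].shape; f=H/2/np.tan(np.radians(c['fovy'])/2)
    u,v=np.meshgrid(np.arange(W),np.arange(H)); z=c['z_map']
    P=np.stack([(u-c['cx'])/f*z,(v-c['cy'])/f*z,z],-1)
    X=(P-np.array(c['t']))@np.array(c['R']); X[z<=0]=np.nan
    return X
E
python3 - <<'E'
from h import *
for n in('scene','top'):
    c=cap(n,n+'1.png'); np.savez(n+'1.npz',X=pts(c),frame=c['frame'])
    print(n,c['fovy'],c['cx'],c['cy'],np.array(c['R']).round(3).tolist(),np.array(c['t']).round(3), -np.array(c['R']).T@c['t'])
a=r.read_state();print({k:np.round(v,3).tolist() for k,v in a.items()})
E
```

```text
pics
scene 51.415344468759656 315.766042397163 241.99142873783813 [[0.695, 0.719, -0.008], [0.591, -0.578, -0.563], [-0.409, 0.386, -0.827]] [-0.361 -0.21   1.523] [ 0.99809036 -0.44964954  1.13766098]
top 43.96184169420626 312.8921158977284 245.34297423997327 [[-0.005, -1.0, 0.002], [-0.986, 0.005, -0.164], [0.164, -0.003, -0.986]] [-0.011  0.516  1.596] [ 0.24673774 -0.00947391  1.65961908]
{'clock': 0.1, 'q': [-1.328, 0.159, 1.598, -0.0, 1.386, -0.21], 'qd': [-0.001, -0.001, -0.002, -0.0, -0.001, -0.001], 'joint_torque': [-0.0, -39.699, -33.234, -0.0, 0.004, -0.0], 'tool_pos': [0.251, -0.517, 0.23], 'tcp_rot': [1.971, 0.456, -1.971], 'contact_force': [-0.293, -0.001, -0.642], 'ft_torque': [-0.035, -0.014, 0.007], 'grip_width': 1.001}
```

View pics/scene1.png

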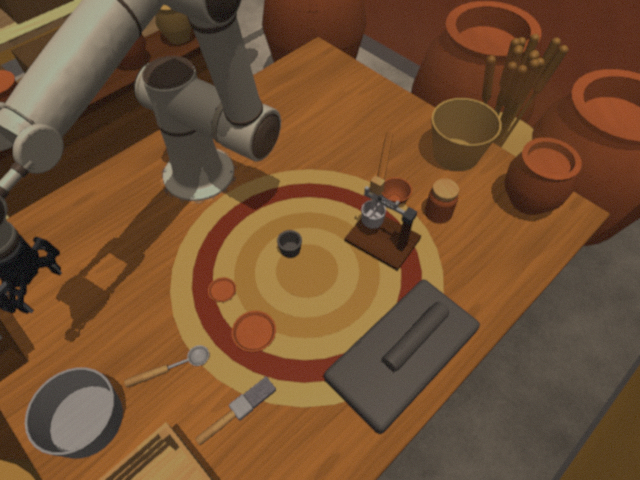

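View pics/top1.png

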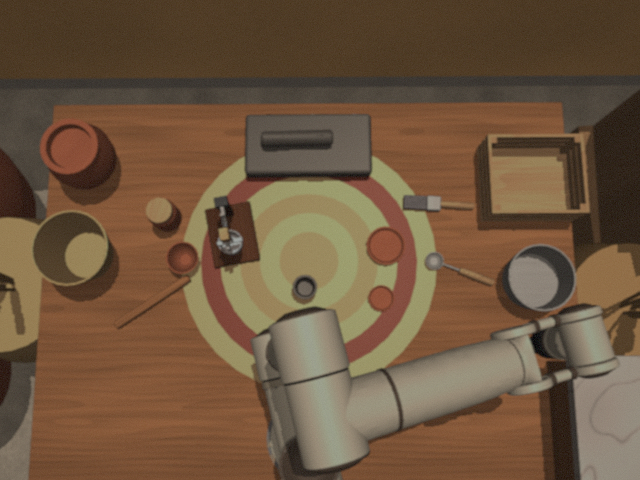

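Scene: rack with measure at (385,220), top view (230,235). Saucer candidates in the top view are (385,246), which is large, and (381,298), which is small. In the scene view they are (253,331) and (221,290). I'll measure the points and take enlarged crops.

Run:
```python
from h import *
S=np.load('scene1.npz');T=np.load('top1.npz')
for n,D in(('scene',S),('top',T)):
    X=D['X']
    # table plane
    m=(abs(X[...,0]-.45)<.25)&(abs(X[...,1])<.3); print(n,'table z',np.nanmedian(X[...,2][m]))
    # saucers
    hsv=cv2.cvtColor(D['frame'],cv2.COLOR_BGR2HSV)
    m=(X[...,2]>.005)&(X[...,2]<.03)&(X[...,1]<-.05)&(X[...,1]>-.3)&(X[...,0]>.25)&(X[...,0]<.65)
    k,l,s,c=cv2.connectedComponentsWithStats(m.astype('u1'))
    for i in range(1,k):
        if s[i,4]>60:
            p=X[l==i]; print(' low',s[i],p.min(0).round(3),p.max(0).round(3))
            rim=p[p[:,2]>.011][:,:2].astype('f4')
            if len(rim)>20: print('   circ',cv2.minEnclosingCircle(rim))
    # rack region
    m=(X[...,1]>.1)&(X[...,1]<.32)&(X[...,0]>.38)&(X[...,0]<.68)
    for a,b in((.01,.03),(.03,.06),(.06,.09),(.09,.12),(.12,.145),(.145,.18),(.18,.195),(.195,.24)):
        k=m&(X[...,2]>a)&(X[...,2]<b); p=X[k]
        if len(p)>3: print(a,b,len(p),np.median(p,0).round(3),p.min(0).round(3),p.max(0).round(3))
f=T['frame'][180:290,140:300]; f2=S['frame'][165:280,320:480]
a=cv2.resize(f,(780,536),interpolation=cv2.INTER_CUBIC);cv2.imwrite('pics/c1.png',a)
a=cv2.resize(f2,(780,560),interpolation=cv2.INTER_CUBIC);cv2.imwrite('pics/c2.png',a)
# footboard rect
X=T['X'];m=(X[...,1]>.1)&(X[...,1]<.32)&(X[...,0]>.38)&(X[...,0]<.68)&(X[...,2]>.012)&(X[...,2]<.024)
k,l,s,c=cv2.connectedComponentsWithStats(m.astype('u1'))
for i in range(1,k):
    if s[i,4]>200: print(cv2.minAreaRect(X[l==i][:,:2].astype('f4')),s[i])
```

```text
scene table z 0.004026181768853426
 low [208 277  29  26 346] [ 0.334 -0.235  0.005] [ 0.413 -0.162  0.017]
   circ ((0.37505292892456055, -0.19844959676265717), 0.03635556995868683)
 low [ 231  309   45   42 1244] [ 0.46  -0.267  0.005] [ 0.576 -0.154  0.022]
   circ ((0.522097110748291, -0.21361388266086578), 0.05460890755057335)
 low [255 376  16  16 131] [ 0.627 -0.3    0.013] [ 0.65  -0.267  0.024]
   circ ((0.6395225524902344, -0.2833750545978546), 0.0184857826679945)
0.01 0.03 1993 [0.565 0.199 0.019] [0.423 0.112 0.01 ] [0.665 0.294 0.03 ]
0.03 0.06 96 [0.615 0.231 0.047] [0.462 0.211 0.03 ] [0.627 0.319 0.06 ]
0.06 0.09 295 [0.526 0.214 0.076] [0.49  0.179 0.062] [0.626 0.243 0.09 ]
0.09 0.12 348 [0.528 0.21  0.105] [0.486 0.174 0.09 ] [0.627 0.244 0.12 ]
0.12 0.145 85 [0.612 0.213 0.13 ] [0.516 0.182 0.12 ] [0.627 0.239 0.144]
0.145 0.18 488 [0.577 0.214 0.164] [0.487 0.198 0.146] [0.631 0.246 0.18 ]
0.18 0.195 51 [0.524 0.202 0.187] [0.488 0.195 0.18 ] [0.582 0.227 0.195]
0.195 0.24 197 [0.522 0.202 0.221] [0.503 0.195 0.195] [0.536 0.222 0.23 ]
top table z 0.0035707281702
[... 474 characters left out ...]
2 0.018] [0.388 0.101 0.01 ] [0.679 0.319 0.03 ]
0.03 0.06 82 [0.503 0.306 0.048] [0.451 0.152 0.03 ] [0.619 0.32  0.06 ]
0.06 0.09 194 [0.514 0.206 0.071] [0.486 0.179 0.06 ] [0.62  0.238 0.09 ]
0.09 0.12 169 [0.516 0.202 0.111] [0.485 0.175 0.09 ] [0.619 0.239 0.12 ]
0.12 0.145 30 [0.521 0.21  0.122] [0.505 0.175 0.12 ] [0.621 0.238 0.144]
0.145 0.18 269 [0.601 0.219 0.166] [0.485 0.197 0.145] [0.627 0.244 0.18 ]
0.18 0.195 27 [0.502 0.205 0.184] [0.488 0.195 0.18 ] [0.578 0.224 0.194]
0.195 0.24 136 [0.514 0.205 0.223] [0.5   0.194 0.195] [0.532 0.22  0.231]
((0.5541036128997803, 0.2146904170513153), (0.1727786809206009, 0.13049395382404327), 10.742533683776855) [ 204  201   56   67 1789]
```

View pics/c1.png

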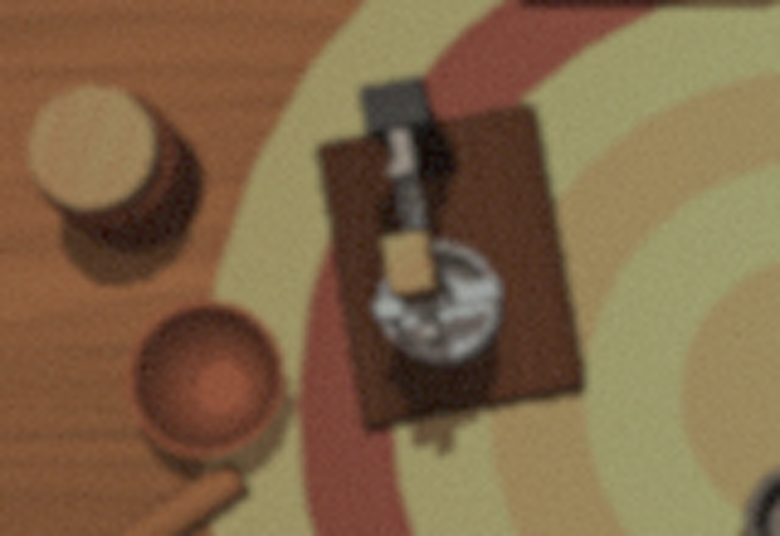

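View pics/c2.png

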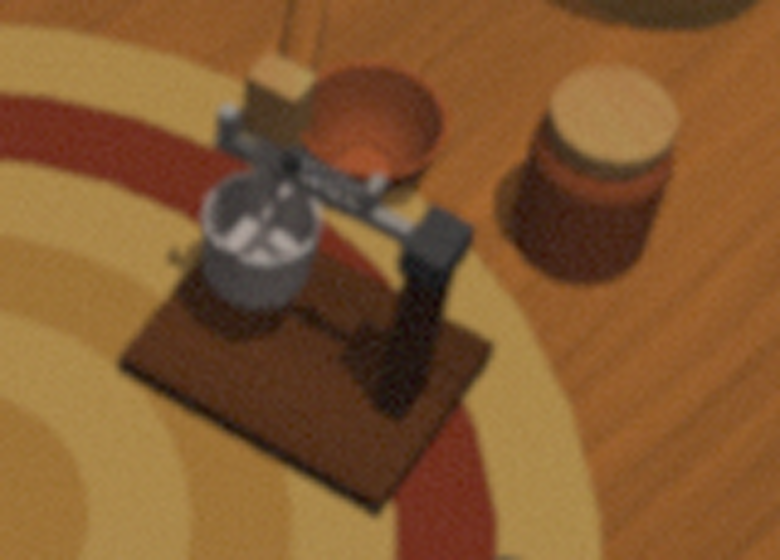

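```bash
cat >> h.py <<'E'
from scipy.spatial.transform import Rotation as Ro
def rows(p,yaw=None):
    """remaining shift in tool axes (mm), remaining turn (deg, tool axes). yaw=direction of rack x; tool x down, tool y=along rack y*sgn"""
    s=r.read_state(); R=Ro.from_rotvec(s['tcp_rot']); 
    print('tcp',np.round(s['tool_pos'],4),'F',np.round(s['contact_force'],2),'w',round(s['grip_width'],3),'t',round(s['clock'],2))
    print('tool axes\n',R.as_matrix().round(3))
    print('shift mm',(R.inv().apply(np.array(p)-s['tool_pos'])*1000).round(1))
    if yaw is not None:
        for g in(1,-1):
            y=np.array([-np.sin(yaw),np.cos(yaw),0])*g; x=np.array([0,0,-1.]); G=np.stack([x,y,np.cross(x,y)],1)
            print('turn deg',g,np.degrees((R.inv()*Ro.from_matrix(G)).as_rotvec()).round(2))
E
python3 - <<'E'
from h import *
for n in('scene','top'):
    D=np.load(n+'1.npz');X=D['X']
    B=(X[...,1]>.12)&(X[...,1]<.32)&(X[...,0]>.42)&(X[...,0]<.68)
    def rect(m,name):
        k,l,s,c=cv2.connectedComponentsWithStats(m.astype('u1'));i=1+s[1:,4].argmax();p=X[l==i]
        print(n,name,len(p),np.round(cv2.minAreaRect(p[:,:2].astype('f4'))[0],4),np.round(cv2.minAreaRect(p[:,:2].astype('f4'))[1:][0],4),cv2.minAreaRect(p[:,:2].astype('f4'))[2],'mean',p.mean(0).round(4))
    rect(B&(X[...,2]>.222),'griptop')
    rect(B&(X[...,2]>.012)&(X[...,2]<.024),'foot')
    rect(B&(X[...,2]>.16)&(X[...,2]<.18)&(X[...,0]>.6),'clamp')
    p=X[B&(X[...,2]>.155)&(X[...,2]<.18)&(X[...,0]<.6)&(X[...,0]>.54)];print(n,'arm line',np.polyfit(p[:,0],p[:,1],1),np.polyval(np.polyfit(p[:,0],p[:,1],1),.52), len(p))
rows([.517,.206,.189],np.radians(10.7))
E
```

```text
scene griptop 87 [0.5192 0.209 ] [0.0297 0.0233] 10.839006423950195 mean [0.5194 0.2085 0.2254]
scene foot 1901 [0.557  0.2157] [0.1715 0.133 ] 10.58163833618164 mean [0.5663 0.2052 0.0191]
scene clamp 137 [0.6145 0.2268] [0.0277 0.0367] 13.751288414001465 mean [0.6159 0.2258 0.1666]
scene arm line [0.19415772 0.10687933] 0.20784134403543264 135
top griptop 83 [0.516  0.2073] [0.0292 0.0222] 12.900495529174805 mean [0.5157 0.2071 0.225 ]
top foot 1789 [0.5541 0.2147] [0.1728 0.1305] 10.742533683776855 mean [0.5524 0.2108 0.0182]
top clamp 127 [0.6138 0.225 ] [0.0267 0.037 ] 0.3980710208415985 mean [0.6129 0.2248 0.1662]
top arm line [0.27470579 0.06161027] 0.20445728498766377 88
tcp [ 0.2514 -0.5165  0.2304] F [-0.29 -0.   -0.64] w 1.001 t 0.1
tool axes
 [[-0.     0.438 -0.899]
 [ 0.002 -0.899 -0.438]
 [-1.    -0.002 -0.   ]]
shift mm [  42.5 -533.4 -554.9]
turn deg 1 [-1.6475e+02 -1.5000e-01 -1.0000e-02]
turn deg -1 [ 1.525e+01 -1.000e-02  1.000e-01]
```

send_rows(increments=[[[-1,0,0,0.75,0,0],[-1,0,0,0.75,0,0],[-1,-0.9,-0.54,0,0,0],[0,-0.9,-0.54,0,0,0],[0,-0.9,-0.54,0,0,0],[0,-0.9,-0.54,0,0,0],[0,-0.9,-0.54,0,0,0],[0,-0.9,-0.54,0,0,0],[0,-0.9,-0.54,0,0,0],[0,-0.9,-0.54,0,0,0],[0,-0.9,-0.54,0,0,0],[0,-0.9,-0.54,0,0,0],[0,-0.9,-0.54,0,0,0],[0,-0.9,-0.54,0,0,0],[0,-0.9,-0.54,0,0,0],[0,-0.9,-0.54,0,0,0],[0,-0.9,-0.54,0,0,0],[0,-0.9,-0.54,0,0,0],[0,-0.9,-0.54,0,0,0],[0,-0.9,-0.54,0,0,0]]], grip=-1)

```text
clock: 2.6
tool_pos: [0.4456, 0.0166, 0.3209]
tcp_rot: [2.12, 0.203, -2.122]
contact_force: [-0.2, 0.9, 0.3]
grip_width: 1.001
```

Run:
```python
from h import *
rows([.5174,.2082,.300],np.radians(10.7))
c=cap('top');X=pts(c);D=np.load('top1.npz')
# clear view: saucer refine + robot-free
for n in('scene','top'):
    X=np.load(n+'1.npz')['X'];m=(X[...,2]>.011)&(X[...,2]<.03)&(X[...,1]<-.14)&(X[...,1]>-.28)&(X[...,0]>.44)&(X[...,0]<.6)
    p=X[m][:,:2].astype('f4');print(n,cv2.fitEllipse(cv2.convexHull(p)),)
```

```text
tcp [0.4456 0.0166 0.3209] F [-0.19  0.88  0.29] w 1.001 t 2.6
tool axes
 [[-0.001  0.19  -0.982]
 [ 0.    -0.982 -0.19 ]
 [-1.    -0.     0.001]]
shift mm [  20.8 -174.5 -106.9]
turn deg 1 [-1.7975e+02 -2.0000e-02  6.0000e-02]
turn deg -1 [0.25 0.04 0.01]
scene ((0.5220369696617126, -0.21389783918857574), (0.10755805671215057, 0.10792616009712219), 59.15827941894531)
top ((0.5268036127090454, -0.20876044034957886), (0.13710299134254456, 0.17707540094852448), 86.5979232788086)
```

send_rows(increments=[[[0,-0.9,-0.55,0,0,0],[0,-0.9,-0.55,0,0,0],[0,-0.9,-0.55,0,0,0],[0.3,-0.9,-0.55,0,0,0],[0.3,-0.9,-0.55,0,0,0],[0,-0.9,-0.55,0,0,0],[0,0,0,0,0,0],[0,0,0,0,0,0]]])

```text
clock: 3.65
tool_pos: [0.5118, 0.1928, 0.303]
tcp_rot: [2.12, 0.203, -2.122]
contact_force: [-0.2, -0.7, -0.1]
grip_width: 0.998
```

Run:
```python
from h import *
rows([.5174,.2082,.190],np.radians(10.7))
```

```text
tcp [0.5118 0.1928 0.303 ] F [-0.21 -0.74 -0.11] w 0.998 t 3.65
tool axes
 [[-0.001  0.19  -0.982]
 [-0.001 -0.982 -0.19 ]
 [-1.     0.     0.001]]
shift mm [113.  -14.1  -8.6]
turn deg 1 [-1.7976e+02  4.0000e-02  7.0000e-02]
turn deg -1 [ 0.24  0.05 -0.02]
```

send_rows(increments=[[[0.4,-0.47,-0.29,0,0,0],[0.6,0,0,0,0,0],[0.7,0,0,0,0,0],[0.7,0,0,0,0,0],[0.7,0,0,0,0,0],[0.5,0,0,0,0,0],[0.16,0,0,0.024,0,0],[0,0,0,0,0,0],[0,0,0,0,0,0]]])

```text
clock: 4.78
tool_pos: [0.5185, 0.2089, 0.1915]
tcp_rot: [2.125, 0.199, -2.122]
contact_force: [-1.1, -1.0, 0.7]
grip_width: 1.002
```

Run:
```python
from h import *
rows([.5174,.2082,.190],np.radians(10.7))
c=cap('scene');X=pts(c);np.savez('s2.npz',X=X,frame=c['frame'])
cv2.imwrite('pics/c3.png',cv2.resize(c['frame'][150:270,320:480],(800,600),interpolation=cv2.INTER_CUBIC))
```

```text
tcp [0.5185 0.2089 0.1915] F [-1.07 -0.97  0.72] w 1.002 t 4.78
tool axes
 [[ 0.002  0.186 -0.983]
 [ 0.    -0.983 -0.186]
 [-1.     0.    -0.002]]
shift mm [1.5 0.5 1.2]
turn deg 1 [-1.8e+02  0.0e+00 -1.6e-01]
turn deg -1 [ 0.  -0.1 -0. ]
```

View pics/c3.png

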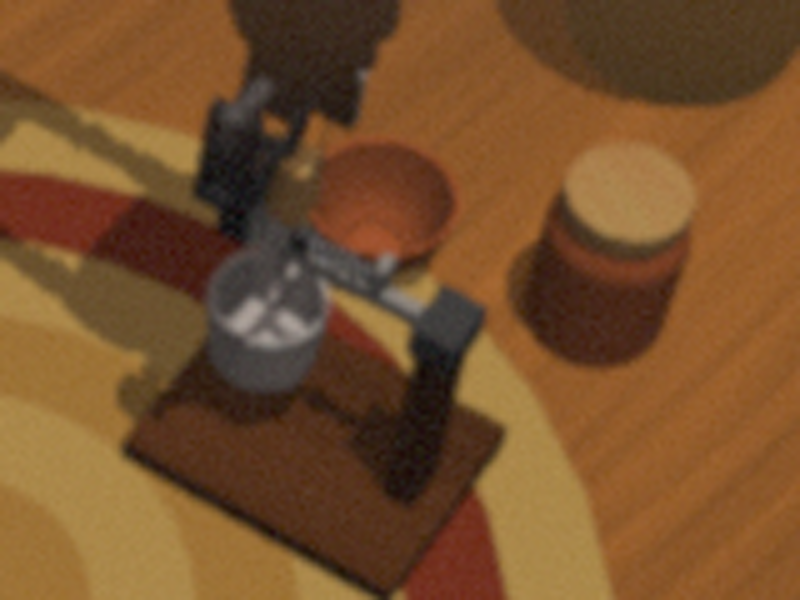

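send_rows(increments=[[[0,0,0,0,0,0],[0,0,0,0,0,0],[0,0,0,0,0,0],[0,0,0,0,0,0],[0,0,0,0,0,0],[0,0,0,0,0,0]]], grip=0.4)

```text
clock: 5.58
tool_pos: [0.5179, 0.2088, 0.1905]
tcp_rot: [2.123, 0.199, -2.124]
contact_force: [-0.3, -0.3, -0.3]
grip_width: 0.3
```

send_rows(increments=[[[0,0,0,0,0,0],[0,0,0,0,0,0],[0,0,0,0,0,0],[0,0,0,0,0,0],[0,0,0,0,0,0]]], grip=1)

```text
clock: 6.2
tool_pos: [0.5179, 0.2087, 0.1906]
tcp_rot: [2.124, 0.199, -2.123]
contact_force: [-0.6, -2.2, 1.9]
grip_width: 0.246
```

Run:
```python
from h import *
for i in range(2): rows([.5174,.2082,.190],np.radians(10.7)); cap('scene')
```

```text
tcp [0.5179 0.2087 0.1906] F [-0.57 -2.22  1.94] w 0.246 t 6.2
tool axes
 [[ 0.     0.186 -0.983]
 [-0.    -0.983 -0.186]
 [-1.     0.    -0.   ]]
shift mm [0.6 0.4 0.6]
turn deg 1 [-1.8e+02  2.0e-02 -1.0e-02]
turn deg -1 [ 0.   -0.01 -0.01]
tcp [0.5179 0.2087 0.1906] F [-0.77 -2.3   2.37] w 0.249 t 6.25
tool axes
 [[ 0.     0.186 -0.983]
 [-0.    -0.983 -0.186]
 [-1.     0.    -0.   ]]
shift mm [0.6 0.4 0.6]
turn deg 1 [-1.7999e+02  2.0000e-02 -1.0000e-02]
turn deg -1 [ 0.01 -0.01 -0.01]
```

send_rows(increments=[[[-0.035,0,0,0,0,0],[-0.035,0,0,0,0,0],[0,0,0,0,0,0],[0,0,0,0,0,0]]])

```text
clock: 6.8
tool_pos: [0.5178, 0.2089, 0.1924]
tcp_rot: [2.123, 0.199, -2.124]
contact_force: [0.2, 0.7, -2.1]
grip_width: 0.25
```

send_rows(increments=[[[0,0.033,0,0,0,0],[0,0,0,0,0,0],[0,0,0,0,0,0]]])

```text
clock: 7.18
tool_pos: [0.5181, 0.2078, 0.1926]
tcp_rot: [2.124, 0.199, -2.123]
contact_force: [0.4, 0.7, -1.8]
grip_width: 0.25
```

send_rows(increments=[[[0,0.033,0,0,0,0],[0,0,0,0,0,0],[0,0,0,0,0,0]]])

```text
clock: 7.55
tool_pos: [0.5182, 0.2068, 0.1926]
tcp_rot: [2.123, 0.199, -2.124]
contact_force: [-0.0, -0.5, -1.5]
grip_width: 0.253
```

send_rows(increments=[[[0,0.025,0,0,0,0],[0,0,0,0,0,0],[0,0,0,0,0,0]]])

```text
clock: 7.92
tool_pos: [0.5184, 0.2061, 0.1926]
tcp_rot: [2.123, 0.199, -2.123]
contact_force: [-0.5, -0.6, -2.2]
grip_width: 0.249
```

send_rows(increments=[[[0,0.025,0,0,0,0],[0,0,0,0,0,0],[0,0,0,0,0,0]]])

```text
clock: 8.3
tool_pos: [0.5185, 0.2055, 0.1926]
tcp_rot: [2.123, 0.199, -2.124]
contact_force: [-0.4, 0.6, -1.4]
grip_width: 0.251
```

send_rows(increments=[[[0,0.02,0,0,0,0],[0,0,0,0,0,0],[0,0,0,0,0,0]]])

```text
clock: 8.68
tool_pos: [0.5185, 0.2053, 0.1926]
tcp_rot: [2.124, 0.2, -2.124]
contact_force: [-0.4, 4.3, -2.6]
grip_width: 0.248
```

send_rows(increments=[[[0,-0.117,0,0,0,0],[0,0,-0.05,0,0,0],[0,0,-0.05,0,0,0],[0,0,0,0,0,0],[0,0,0,0,0,0]]])

```text
clock: 9.3
tool_pos: [0.521, 0.2087, 0.1926]
tcp_rot: [2.123, 0.199, -2.124]
contact_force: [0.2, -0.7, -1.0]
grip_width: 0.247
```

send_rows(increments=[[[0,0,-0.05,0,0,0],[0,0,-0.05,0,0,0],[0,0,0,0,0,0],[0,0,0,0,0,0]]])

```text
clock: 9.8
tool_pos: [0.5235, 0.2093, 0.1925]
tcp_rot: [2.122, 0.199, -2.124]
contact_force: [-3.8, -0.7, 1.4]
grip_width: 0.247
```

send_rows(increments=[[[0,0,-0.033,0,0,0],[0,0,0,0,0,0],[0,0,0,0,0,0]]])

```text
clock: 10.18
tool_pos: [0.5247, 0.2095, 0.1925]
tcp_rot: [2.123, 0.199, -2.124]
contact_force: [-4.4, -0.6, 1.5]
grip_width: 0.249
```

send_rows(increments=[[[0,0,-0.033,0,0,0],[0,0,0,0,0,0],[0,0,0,0,0,0]]])

```text
clock: 10.55
tool_pos: [0.5256, 0.2097, 0.1925]
tcp_rot: [2.123, 0.199, -2.124]
contact_force: [-3.9, -1.2, 1.6]
grip_width: 0.247
```

Run:
```python
from h import *
s=r.read_state();print(s['contact_force'],s['ft_torque'],Ro.from_rotvec(s['tcp_rot']).as_matrix().round(3).tolist())
c=cap('scene');X=pts(c);np.savez('s3.npz',X=X,frame=c['frame'])
s=r.read_state();print(s['contact_force'],s['ft_torque'])
cv2.imwrite('pics/c4.png',cv2.resize(c['frame'][175:250,350:430],(800,600)if 0 else (640,600),interpolation=cv2.INTER_CUBIC))
for n in('scene1','s2','s3'):
    X=np.load(n+'.npz')['X'];m=(X[...,1]>.15)&(X[...,1]<.26)&(X[...,0]>.46)&(X[...,0]<.58)&(X[...,2]>.085)&(X[...,2]<.118)
    p=X[m];print(n,len(p),p.mean(0).round(4),np.percentile(p,[3,97],0).round(4).tolist())
```

```text
[-3.85947722 -1.23569942  1.61448308] [-0.3159294   0.95894768 -0.01678567] [[-0.001, 0.186, -0.983], [-0.0, -0.983, -0.186], [-1.0, 0.0, 0.001]]
[-5.77805726 -2.21779029  0.83516661] [-0.33930533  0.92759439  0.0107369 ]
scene1 305 [0.5211 0.2037 0.1025] [[0.4898, 0.1787, 0.0864], [0.5489, 0.2388, 0.1165]]
s2 301 [0.5214 0.2045 0.1024] [[0.4895, 0.1785, 0.0861], [0.5482, 0.2381, 0.117]]
s3 290 [0.5288 0.2058 0.1021] [[0.4969, 0.1798, 0.0864], [0.5566, 0.2394, 0.1161]]
```

View pics/c4.png

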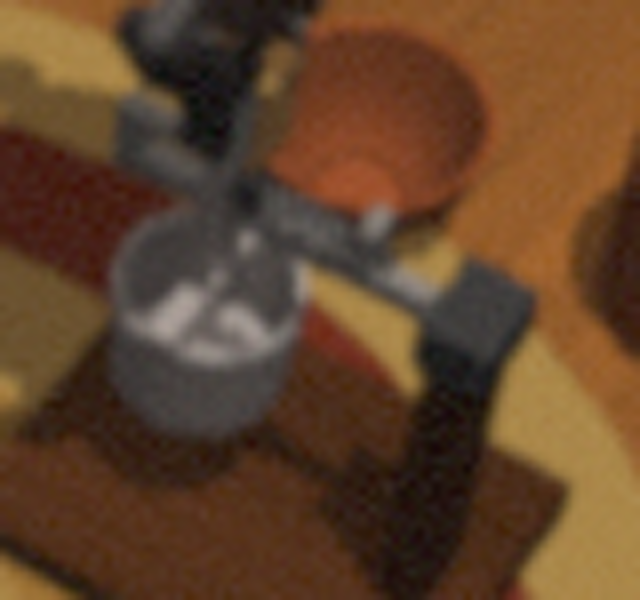

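send_rows(increments=[[[0,0,0.04,0,0,0],[0,0,0.04,0,0,0],[0,0,0,0,0,0],[0,0,0,0,0,0]]])

```text
clock: 11.1
tool_pos: [0.5235, 0.2093, 0.1926]
tcp_rot: [2.123, 0.199, -2.123]
contact_force: [-4.2, -1.2, -0.5]
grip_width: 0.25
```

send_rows(increments=[[[0,0,0.02,0,0,0],[0,0,0,0,0,0],[0,0,0,0,0,0]]])

```text
clock: 11.48
tool_pos: [0.5229, 0.2092, 0.1926]
tcp_rot: [2.123, 0.199, -2.123]
contact_force: [-4.1, -1.8, 0.3]
grip_width: 0.251
```

send_rows(increments=[[[0,0,0.02,0,0,0],[0,0,0,0,0,0],[0,0,0,0,0,0]]])

```text
clock: 11.85
tool_pos: [0.5225, 0.2091, 0.1926]
tcp_rot: [2.124, 0.199, -2.123]
contact_force: [-1.9, -0.8, -0.6]
grip_width: 0.249
```

send_rows(increments=[[[0,0,-0.055,0,0,0],[0,0,-0.055,0,0,0],[0,0,-0.055,0,0,0],[0,0,-0.055,0,0,0],[0,0,0,0,0,0],[0,0,0,0,0,0]]])

```text
clock: 12.6
tool_pos: [0.5282, 0.2102, 0.1926]
tcp_rot: [2.121, 0.199, -2.125]
contact_force: [-5.7, -1.9, 1.7]
grip_width: 0.248
```

send_rows(increments=[[[0,0,-0.037,0,0,0],[0,0,0,0,0,0],[0,0,0,0,0,0]]])

```text
clock: 12.98
tool_pos: [0.5292, 0.2104, 0.1925]
tcp_rot: [2.121, 0.199, -2.125]
contact_force: [-5.9, -2.4, 1.1]
grip_width: 0.244
```

send_rows(increments=[[[-0.05,0,0,0,0,0],[-0.05,0,0,0,0,0],[0,0,0,0,0,0]]])

```text
clock: 13.35
tool_pos: [0.528, 0.2103, 0.1936]
tcp_rot: [2.117, 0.199, -2.129]
contact_force: [-4.7, -1.2, -4.7]
grip_width: 0.25
```

send_rows(increments=[[[-0.035,0,0,0,0,0],[-0.035,0,0,0,0,0],[0,0,0,0,0,0]]])

```text
clock: 13.72
tool_pos: [0.5279, 0.2104, 0.1956]
tcp_rot: [2.117, 0.199, -2.13]
contact_force: [-6.5, -2.0, -5.5]
grip_width: 0.249
```

Run:
```python
from h import *
c=cap('scene');X=pts(c);np.savez('s4.npz',X=X,frame=c['frame'])
s=r.read_state();R=Ro.from_rotvec(s['tcp_rot']).as_matrix();print(s['tool_pos'],s['contact_force'],s['ft_torque'],R.round(4).tolist())
print('bar pt (27mm past TCP)',s['tool_pos']+R@[.027,0,0])
for n in('s2','s3','s4'):
    D=np.load(n+'.npz');X=D['X']
    m=(X[...,1]>.15)&(X[...,1]<.26)&(X[...,0]>.46)&(X[...,0]<.58)&(X[...,2]>.07)&(X[...,2]<.128)
    p=X[m];q=p[p[:,2]<.095];print(n,len(p),p.mean(0).round(4),np.percentile(p,[3,97],0).round(4).tolist(),'low',q.mean(0).round(4))
cv2.imwrite('pics/c5.png',cv2.resize(np.hstack([np.load(n+'.npz')['frame'][170:240,355:415] for n in('s3','s4')]),(780,455),interpolation=cv2.INTER_CUBIC))
```

```text
[0.52789764 0.21039195 0.19557801] [-5.59250463 -1.74333599 -4.86858503] [-0.30580904  1.14548992 -0.01168466] [[-0.0057, 0.1859, -0.9826], [-0.0006, -0.9826, -0.1859], [-1.0, -0.0004, 0.0057]]
bar pt (27mm past TCP) [0.52774324 0.21037447 0.16857846]
s2 486 [0.5206 0.2062 0.0955] [[0.4899, 0.1789, 0.0705], [0.5481, 0.2377, 0.1196]] low [0.5198 0.2093 0.0815]
s3 501 [0.5284 0.2072 0.096 ] [[0.4976, 0.1798, 0.0708], [0.556, 0.2387, 0.1222]] low [0.5278 0.2107 0.0807]
s4 507 [0.5297 0.2074 0.0984] [[0.499, 0.1808, 0.0739], [0.5576, 0.2395, 0.124]] low [0.5286 0.2115 0.0824]
```

View pics/c5.png

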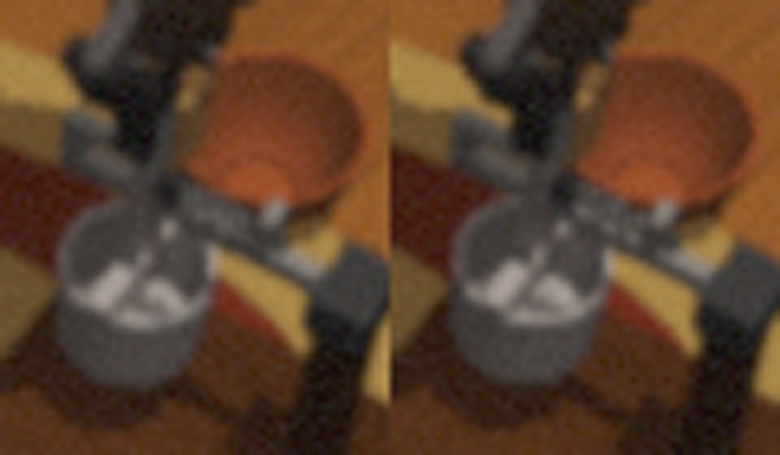

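send_rows(increments=[[[0.04,0,0,0,0,0],[0.04,0,0,0,0,0],[0,0,0,0,0,0]]])

```text
clock: 14.15
tool_pos: [0.5292, 0.2106, 0.1953]
tcp_rot: [2.121, 0.199, -2.126]
contact_force: [-5.9, -1.6, 2.2]
grip_width: 0.252
```

send_rows(increments=[[[0,0,-0.03,0,0,0],[0,0,0,0,0,0],[0,0,0,0,0,0]]])

```text
clock: 14.52
tool_pos: [0.5299, 0.2108, 0.1952]
tcp_rot: [2.121, 0.199, -2.126]
contact_force: [-6.1, -0.8, 1.2]
grip_width: 0.249
```

send_rows(increments=[[[-0.06,0,0,0,0,0],[-0.06,0,0,0,0,0],[-0.06,0,0,0,0,0],[0,0,0,0,0,0]]])

```text
clock: 15.02
tool_pos: [0.5287, 0.2106, 0.1986]
tcp_rot: [2.117, 0.199, -2.13]
contact_force: [-6.7, -0.6, -5.6]
grip_width: 0.244
```

send_rows(increments=[[[-0.06,0,0,0,0,0],[-0.06,0,0,0,0,0],[-0.06,0,0,0,0,0],[0,0,0,0,0,0]]])

```text
clock: 15.52
tool_pos: [0.5319, 0.211, 0.2066]
tcp_rot: [2.127, 0.2, -2.12]
contact_force: [-0.9, 0.4, -2.5]
grip_width: 0.246
```

send_rows(increments=[[[-0.06,0,0,0,0,0],[-0.06,0,0,0,0,0],[-0.06,0,0,0,0,0],[-0.06,0,0,0,0,0],[0,0,0,0,0,0],[0,0,0,0,0,0]]])

```text
clock: 16.27
tool_pos: [0.5307, 0.2106, 0.2132]
tcp_rot: [2.123, 0.199, -2.124]
contact_force: [-0.2, -0.3, -2.0]
grip_width: 0.249
```

send_rows(increments=[[[-0.1,0,0,0,0,0],[0,0,0.1,0,0,0],[0,0,0.2,0,0,0],[0,0,0.3,0,0,0],[0,0,0.3,0,0,0],[0,0,0,0,0,0]]])

```text
clock: 17.02
tool_pos: [0.5035, 0.2056, 0.2163]
tcp_rot: [2.123, 0.199, -2.124]
contact_force: [-0.5, -0.1, -1.4]
grip_width: 0.25
```

send_rows(increments=[[[0,0,0.3,0,0,0],[0,0,0.5,0,0,0],[0,0,0.5,0,0,0],[0,0,0.5,0,0,0],[0,0,0.5,0,0,0],[0,0,0,0,0,0]]])

```text
clock: 17.77
tool_pos: [0.4357, 0.1928, 0.2163]
tcp_rot: [2.124, 0.199, -2.123]
contact_force: [1.5, -0.5, -1.9]
grip_width: 0.252
```

Run:
```python
from h import *
rows([.522,-.2135,.28])
s=r.read_state();p=np.array(s['tool_pos'])
c=cap('scene');X=pts(c)
m=(np.hypot(X[...,0]-p[0],X[...,1]-p[1])<.05)&(X[...,2]>.08)&(X[...,2]<.155)
q=X[m];print('cup',q.mean(0).round(4),q.min(0).round(4),q.max(0).round(4))
q=X[m&(X[...,2]>.125)];print('rim',cv2.minEnclosingCircle(q[:,:2].astype('f4')))
for n in('scene1','top1'):
    X=np.load(n+'.npz')['X'];m=(X[...,2]>.005)&(X[...,2]<.03)&(np.hypot(X[...,0]-.521,X[...,1]+.2135)<.058)
    p=X[m]
    for a,b in((.008,.014),(.0145,.03)):
        q=p[(p[:,2]>a)&(p[:,2]<b)]; 
        A=np.c_[2*q[:,:2],np.ones(len(q))];s_=np.linalg.lstsq(A,(q[:,:2]**2).sum(1),rcond=None)[0];print(n,a,b,len(q),s_[:2].round(4),'R',np.sqrt(s_[2]+s_[:2]@s_[:2]).round(4),cv2.minEnclosingCircle(q[:,:2].astype('f4')))
c=cap('scene');cv2.imwrite('pics/c6.png',cv2.resize(c['frame'][165:265,320:460],(780,557),interpolation=cv2.INTER_CUBIC))
```

```text
tcp [0.4357 0.1928 0.2163] F [ 1.49 -0.55 -1.86] w 0.252 t 17.77
tool axes
 [[ 0.     0.186 -0.983]
 [ 0.    -0.983 -0.186]
 [-1.    -0.    -0.   ]]
shift mm [-63.7 415.2  -9.3]
cup [0.4389 0.1915 0.1207] [0.4041 0.1606 0.0914] [0.4686 0.2288 0.1545]
rim ((0.43597015738487244, 0.19464194774627686), 0.034594371914863586)
scene1 0.008 0.014 467 [ 0.52   -0.2122] R 0.0389 ((0.521504282951355, -0.2130875289440155), 0.05410589650273323)
scene1 0.0145 0.03 231 [ 0.5225 -0.2144] R 0.0513 ((0.5221665501594543, -0.2137577384710312), 0.05455872416496277)
top1 0.008 0.014 408 [ 0.5214 -0.2168] R 0.0389 ((0.5197649002075195, -0.21516668796539307), 0.05604125186800957)
top1 0.0145 0.03 192 [ 0.5202 -0.2165] R 0.0496 ((0.5203108191490173, -0.21662300825119019), 0.054617010056972504)
```

View pics/c6.png

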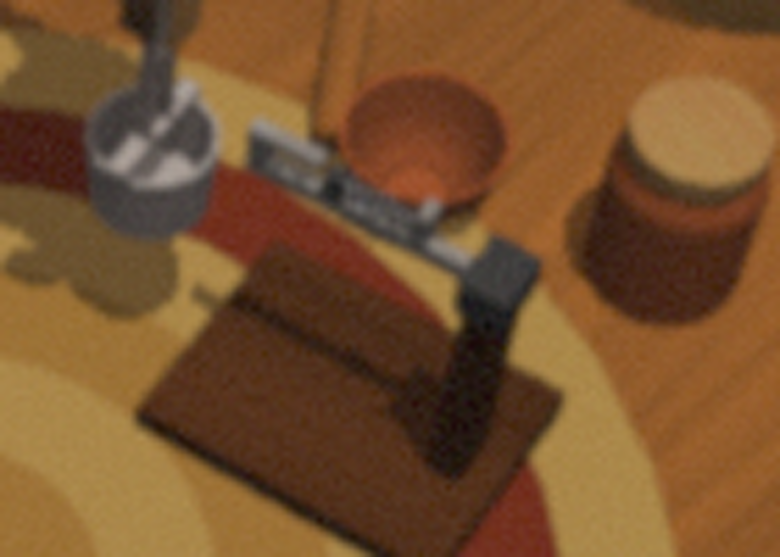

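send_rows(increments=[[[-0.4,0.3,0,0,0,0],[-0.4,0.6,0,0,0,0],[-0.4,0.9,-0.02,0,0,0],[0,0.9,-0.02,0,0,0],[0,0.9,-0.02,0,0,0],[0,0.9,-0.02,0,0,0],[0,0.9,-0.02,0,0,0],[0,0.9,-0.02,0,0,0],[0,0.9,-0.02,0,0,0],[0,0.9,-0.02,0,0,0],[0,0.9,-0.02,0,0,0],[0,0.9,-0.02,0,0,0],[0,0.9,-0.02,0,0,0],[0,0.9,-0.02,0,0,0],[0,0.9,-0.02,0,0,0],[0,0.9,-0.02,0,0,0],[0,0.4,0,0,0,0],[0,0,0,0,0,0],[0,0,0,0,0,0],[0,0,0,0,0,0]]])

```text
clock: 20.38
tool_pos: [0.5221, -0.2145, 0.2524]
tcp_rot: [2.123, 0.2, -2.123]
contact_force: [0.7, 0.3, -2.0]
grip_width: 0.251
```

Run:
```python
from h import *
rows([.5212,-.2152,.16])
```

```text
tcp [ 0.5221 -0.2145  0.2524] F [ 0.74  0.31 -2.  ] w 0.251 t 20.38
tool axes
 [[ 0.     0.187 -0.982]
 [ 0.    -0.982 -0.187]
 [-1.    -0.    -0.   ]]
shift mm [92.4  0.5  1. ]
```

send_rows(increments=[[[0.4,0.017,0.033,0,0,0],[0.6,0,0,0,0,0],[0.6,0,0,0,0,0],[0.6,0,0,0,0,0],[0.6,0,0,0,0,0],[0.3,0,0,0,0,0],[0.2,0,0,0,0,0],[0,0,0,0,0,0],[0,0,0,0,0,0]]])

```text
clock: 21.5
tool_pos: [0.5217, -0.2163, 0.1541]
tcp_rot: [2.124, 0.198, -2.122]
contact_force: [0.5, -0.1, -1.9]
grip_width: 0.248
```

Run:
```python
from h import *
rows([.5212,-.2152,.132])
c=cap('scene');X=pts(c)
m=(np.hypot(X[...,0]-.521,X[...,1]+.215)<.06)
def fit(q):
    A=np.c_[2*q[:,:2],np.ones(len(q))];s=np.linalg.lstsq(A,(q[:,:2]**2).sum(1),rcond=None)[0];return s[:2].round(4),np.sqrt(s[2]+s[:2]@s[:2]).round(4)
for a,b in((.028,.04),(.04,.055),(.055,.066)):
    q=X[m&(X[...,2]>a)&(X[...,2]<b)];print('cup',a,b,len(q),fit(q))
d=np.hypot(X[...,0]-.522,X[...,1]+.214)
q=X[m&(X[...,2]>.0145)&(X[...,2]<.024)&(d>.044)];print('saucer rim',len(q),fit(q),cv2.minEnclosingCircle(q[:,:2].astype('f4')))
cv2.imwrite('pics/c7.png',cv2.resize(c['frame'][250:370,180:320],(700,600),interpolation=cv2.INTER_CUBIC))
```

```text
tcp [ 0.5217 -0.2163  0.1541] F [ 0.48 -0.12 -1.85] w 0.248 t 21.5
tool axes
 [[ 0.001  0.186 -0.983]
 [-0.001 -0.983 -0.186]
 [-1.     0.001 -0.001]]
shift mm [22.1 -1.2  0.3]
cup 0.028 0.04 193 (array([ 0.5249, -0.2152]), np.float64(0.0197))
cup 0.04 0.055 104 (array([ 0.5239, -0.2154]), np.float64(0.0284))
cup 0.055 0.066 64 (array([ 0.524 , -0.2156]), np.float64(0.0293))
saucer rim 176 (array([ 0.5223, -0.2144]), np.float64(0.0514)) ((0.5222293138504028, -0.21379399299621582), 0.05463932454586029)
```

View pics/c7.png

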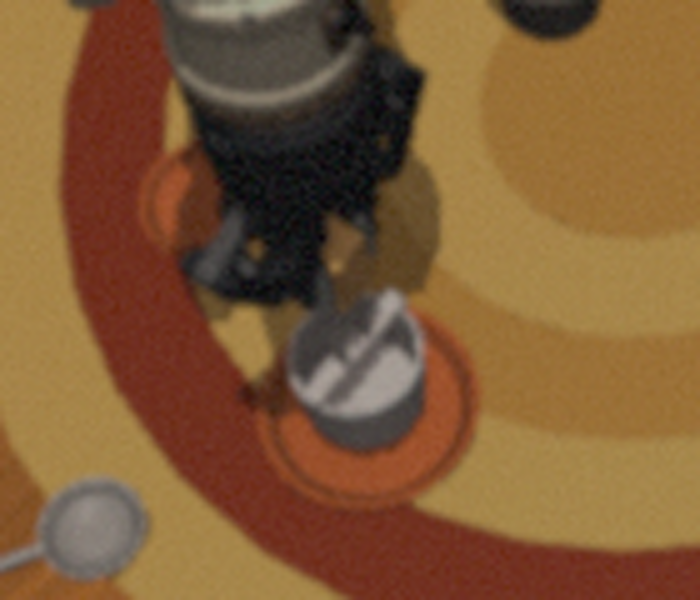

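send_rows(increments=[[[0.15,-0.045,0.015,0,0,0],[0.2,0,0,0,0,0],[0.15,0,0,0,0,0],[0.1,0,0,0,0,0],[0.05,0,0,0,0,0],[0,0,0,0,0,0]]])

```text
clock: 22.3
tool_pos: [0.5206, -0.2148, 0.1337]
tcp_rot: [2.123, 0.199, -2.124]
contact_force: [0.5, -1.2, -1.4]
grip_width: 0.249
```

send_rows(increments=[[[0.03,0,0,0,0,0],[0.02,0,0,0,0,0],[0,0,0,0,0,0],[0,0,0,0,0,0]]])

```text
clock: 22.8
tool_pos: [0.5206, -0.2148, 0.1323]
tcp_rot: [2.123, 0.199, -2.123]
contact_force: [-0.4, 0.1, -1.3]
grip_width: 0.252
```

send_rows(increments=[[[0.02,0,0,0,0,0],[0,0,0,0,0,0],[0,0,0,0,0,0]]])

```text
clock: 23.18
tool_pos: [0.5206, -0.2149, 0.1318]
tcp_rot: [2.124, 0.199, -2.123]
contact_force: [-0.2, -0.4, -1.9]
grip_width: 0.248
```

send_rows(increments=[[[0.02,0,0,0,0,0],[0,0,0,0,0,0],[0,0,0,0,0,0]]])

```text
clock: 23.55
tool_pos: [0.5208, -0.2149, 0.1317]
tcp_rot: [2.124, 0.198, -2.123]
contact_force: [-1.7, 0.3, 5.3]
grip_width: 0.247
```

send_rows(increments=[[[-0.012,0,0,0,0,0],[0,0,0,0,0,0]]])

```text
clock: 23.8
tool_pos: [0.5207, -0.2149, 0.1317]
tcp_rot: [2.124, 0.198, -2.123]
contact_force: [-0.1, 1.1, 3.7]
grip_width: 0.25
```

send_rows(increments=[[[0,0,0,0,0,0],[0,0,0,0,0,0],[0,0,0,0,0,0],[0,0,0,0,0,0],[0,0,0,0,0,0],[0,0,0,0,0,0]]], grip=-0.6)

```text
clock: 24.55
tool_pos: [0.5206, -0.2148, 0.1315]
tcp_rot: [2.123, 0.199, -2.123]
contact_force: [0.4, -0.3, 0.1]
grip_width: 0.8
```

send_rows(increments=[[[-0.3,0,0,0,0,0],[-0.6,0,0,0,0,0],[-0.9,0,0,0,0,0],[-1,0,0,0,0,0],[-1,0,0,0,0,0],[-1,0,0,0,0,0],[-0.5,0,0,0,0,0],[0,0.5,0.8,0,0,0],[0,0,1,0,0,0],[0,0,1,0,0,0],[0,0,1,0,0,0],[0,0,1,0,0,0],[0,0,0,0,0,0],[0,0,0,0,0,0]]])

```text
clock: 26.3
tool_pos: [0.3823, -0.2562, 0.2906]
tcp_rot: [2.124, 0.199, -2.123]
contact_force: [0.2, 0.1, 0.8]
grip_width: 0.796
```

Run:
```python
from h import *
rows([.5212,-.2152,.132])
c=cap('scene');X=pts(c)
d=np.hypot(X[...,0]-.522,X[...,1]+.214)
q=X[(d<.06)&(X[...,2]>.0145)&(X[...,2]<.024)&(d>.044)];print('saucer',cv2.minEnclosingCircle(q[:,:2].astype('f4')))
for a,b in((.04,.056),(.155,.185)):
    q=X[(d<.05)&(X[...,2]>a)&(X[...,2]<b)];print(a,len(q),q.min(0).round(4),q.max(0).round(4),cv2.minEnclosingCircle(q[:,:2].astype('f4')))
q=X[(d<.05)&(X[...,2]>.161)];print('griptop',cv2.minAreaRect(q[:,:2].astype('f4')),q[:,2].mean())
cv2.imwrite('pics/c8.png',cv2.resize(c['frame'][170:410,180:440],(650,600),interpolation=cv2.INTER_CUBIC))
```

```text
tcp [ 0.3823 -0.2562  0.2906] F [0.15 0.1  0.76] w 0.796 t 26.3
tool axes
 [[ 0.001  0.186 -0.983]
 [ 0.    -0.983 -0.186]
 [-1.     0.    -0.001]]
shift mm [ 158.7  -14.5 -144. ]
saucer ((0.521804690361023, -0.2142854928970337), 0.05483044311404228)
0.04 165 [ 0.4885 -0.2464  0.04  ] [ 0.5539 -0.1822  0.0558] ((0.5213040113449097, -0.21382968127727509), 0.03306630253791809)
0.155 145 [ 0.507  -0.2265  0.1553] [ 0.5394 -0.2016  0.17  ] ((0.5232945680618286, -0.21507662534713745), 0.017557630315423012)
griptop ((0.5232870578765869, -0.21350537240505219), (0.03051869571208954, 0.022015951573848724), 9.98481273651123) 0.1655467743435806
```

View pics/c8.png

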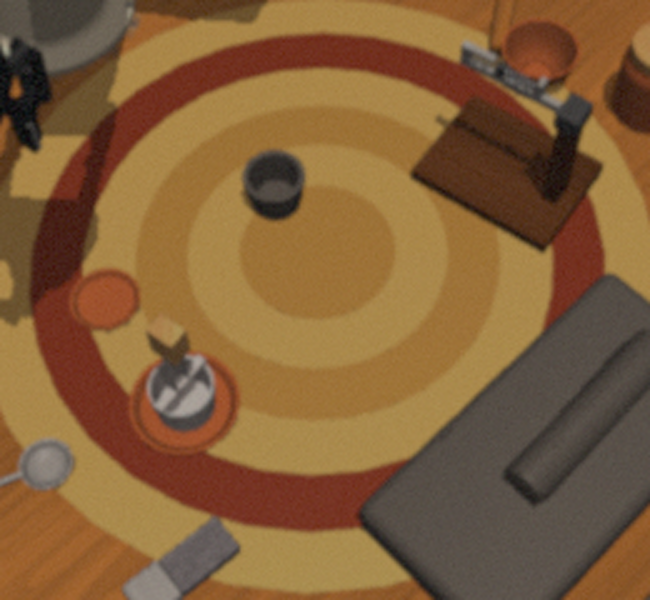

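The measure stands upright and centred in the saucer to within about 2 mm. The gripper is clear, and everything else I can see is in place.

```bash
python3 -c "
from rig import r
print(r.job_done())"
```

```text
the job is handed in; nothing more can be done
None
```

I unhooked the grain measure and set it upright in the middle of the larger saucer. I then let go, moved the gripper clear and handed the job in at about 26 s.

- **Unhooking:** I felt the keeper's start at about 4 N, then pressed it about 6 to 7 mm. The crossbar came past the curl and I brought it forward nearly 100 mm. The largest force read on the tool was about 9 N, counting the measure's own weight, with none of the readings showing the 14 N limit passed. Forces were only read at the end of each move.
- **One retry:** on the first lift, friction on the keeper made the tool sag back about 1.2 mm. I lowered slightly, pressed further and lifted again.
- **Setting down:** the set-down force peaked at about 7 N including the measure's weight. In the last view, the cup's centre is under 1 mm from the saucer's centre. The top of the grip measures about 1.5 mm off centre and 165.5 mm high, against 165 mm expected, so it is upright within the camera's accuracy.
- **Disagreements:** the two cameras differed by 2 to 3 mm on absolute positions, so I used averages, touch and positions within one picture. In that last view the rack, stone cup, clay bowl and small saucer look unmoved. The jar, beater, most of the spoon and part of the brush were out of that picture, and I did not check them again.

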